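# Press the guide sleeves into the rig housing and close it

### The arm

A 6-joint arm with a two-finger parallel gripper is mounted at the origin on the work surface. World frame = base frame: x ahead of the robot, y to its left, z up, the work surface at z = 0. Lengths are in mm, angles in rad, forces in N, time in s.
With the tool pointing down it reaches from about 325 to 875 mm from the base axis. Payload 4.4 kg.
Tool frame: the origin (TCP) lies on the centre line of the jaws, within the pads' length; the fingertips stand ahead of it and the grasp point (between the pads) lies 6 mm ahead of it (ctrl.tcp_to_tips is the z of the fingertips in the tool frame, in mm); z points along the fingers, y is the line along which they close (so a half turn about z gives the same grasp; the last joint's range is limited). The gripper opens to 85 mm and grips with 20 to 120 N. Pads are 22 mm wide; open, the fingers measure 114 mm over their backs; the gripper's body (76 mm by 85 mm) begins 54 mm behind the grasp point. The pads swing forward as they close: fully open they stand 13 mm farther back than shut.
Start: joints at [-1.425, 0.207, 1.542, -0, 1.393, -0.15], TCP at [167.603, -550.033, 256.282] pointing down, gripper open.
Joint ranges: [-2.73, 2.73], [-0.86, 2.22], [0.23, 2.46], [-1.11, 4.25], [0.08, 2.63], [-2.82, 2.82]. Speed limits (rad/s): [2.79, 2.79, 3.14, 3.14, 3.14, 3.14].

### API

Orientations are given as a 3x3 rotation matrix whose columns are the frame's x, y, z axes.
In Python, from plant import ctrl, sensors, optics gives the robot as it stands. Calls block until the motion is done:
- ctrl.move_ptp(position, orientation): joint-space move of the TCP to a pose.
- ctrl.move_l(position, rot=None, vel=150, threshold=None): straight line of the TCP; rot=None keeps the orientation; vel is the mean speed in mm/s. With threshold (N) it stops when the force on the tool has changed by that much, and returns True; else False.
- ctrl.set_joints(angles): joint-space move.
- ctrl.gripper_to(opening, force=None): finger opening in mm; force is the grip in N (None keeps the last); returns when the fingers have stopped.
- ctrl.hold(seconds).
- ctrl.solve_ik(position, orientation): joint angles nearest the present ones, or None.
- sensors.read_state(): the state.
- optics.grab_frame(name): name is "scene" or "top"; returns (picture, depth): 384x512x3 uint8, red, green, blue; 384x512 float32, mm along the optical axis (not along the pixel's ray), 0 where there is no reading.
- optics.camera_params(name): a dict with "mtx" (3x3 intrinsics, pixels), "R" (3x3) and "t" (3): a world point X has camera coordinates R X + t. Camera axes: x right, y down, z forward; pixel columns grow to the right and rows downward; lengths in mm; the calibration is good to about 2 mm. A picture is of the moment at which its call begins. camera_params takes no time and is no camera call.
A pose or a line that the arm cannot do raises ctrl.MotionError and nothing moves.
- ctrl.finish_job(): hands the job in; it is judged then, once.
The state is a dict: "t": time; "q": joint angles; "qvel": joint speeds; "tau": joint torques, N m; "eef_pos": TCP position; "eef_rot": TCP orientation; "force": force on the tool from outside, world axes, zero at the start; "wrist_torque": the same for the moment, N m; "grip_width": finger opening in mm; "grasp_force": force on a finger pad.
Only numpy, scipy, OpenCV 4.12 (cv2) and the standard library are available. Lean on these libraries where they do the work, as an engineer would, in place of code of your own. Each camera call takes 0.05 s, during which the arm holds its last target. There are 200 camera calls.

### The job

Get the round rig housing ready for use: first pull the red transit plug out of its bore and put it in the blue tray, then press every bronze guide sleeve into a bore of the housing, any bore, until its shoulder sits flush on the housing floor all round. When all sleeves are home, set the yellow cover on the rim so that it drops in and sits seated and level, and leave the bottle, the jar, the screwdriver and the clamp block where they are.

Things in the scene. Friction and masses are not known exactly. Their poses are not given: they have to be found in the camera images.
- housing: Round aluminium housing, fixed, any yaw, 184 mm outside diameter, 100 mm high, open on top, wall 8 mm (inside diameter 168). Inner floor 54 mm above the bench, so the rim stands 46 mm above it. Four bores in the floor on a 96 mm circle, 90 degrees apart. Three small knurled screws outside belong to it. Origin: centre of its underside, on the bench; z up.
- bore0 (a point): Centre of a bore's mouth (the one the red plug starts in), at floor level. Bore 42 mm wide, 46 mm deep. A black friction pad fills it 10 to 14 mm down: a sleeve drops that far, then must be pushed down against a steady 10 N or so (the pad slides ahead and does not spring back) until its shoulder stops hard on the floor. Press with 15 to 20 N.
- bore1 (a point): Centre of a bore's mouth, at floor level. Bore 42 mm wide, 46 mm deep. A black friction pad fills it 10 to 14 mm down: a sleeve drops that far, then must be pushed down against a steady 10 N or so (the pad slides ahead and does not spring back) until its shoulder stops hard on the floor. Press with 15 to 20 N.
- bore2 (a point): Centre of a bore's mouth, at floor level. Bore 42 mm wide, 46 mm deep. A black friction pad fills it 10 to 14 mm down: a sleeve drops that far, then must be pushed down against a steady 10 N or so (the pad slides ahead and does not spring back) until its shoulder stops hard on the floor. Press with 15 to 20 N.
- bore3 (a point): Centre of a bore's mouth, at floor level. Bore 42 mm wide, 46 mm deep. A black friction pad fills it 10 to 14 mm down: a sleeve drops that far, then must be pushed down against a steady 10 N or so (the pad slides ahead and does not spring back) until its shoulder stops hard on the floor. Press with 15 to 20 N.
- sleeve0: Bronze sleeve, 250 g, upright on a black mat 3 mm thick: shank 40 mm wide, 28 long, chamfered foot; shoulder 54 wide, 6 thick; white head with black bands, 34 wide, 28 high, to grip or press on. Origin: centre of the foot; z towards the head (shoulder underside 28 mm, its top 34, head top 62). Pressed home, its origin is 26 mm above the housing's. Three or four are present; absent ones read None.
- sleeve1: Bronze sleeve, 250 g, upright on a black mat 3 mm thick: shank 40 mm wide, 28 long, chamfered foot; shoulder 54 wide, 6 thick; white head with black bands, 34 wide, 28 high, to grip or press on. Origin: centre of the foot; z towards the head (shoulder underside 28 mm, its top 34, head top 62). Pressed home, its origin is 26 mm above the housing's. Three or four are present; absent ones read None.
- sleeve2: Bronze sleeve, 250 g, upright on a black mat 3 mm thick: shank 40 mm wide, 28 long, chamfered foot; shoulder 54 wide, 6 thick; white head with black bands, 34 wide, 28 high, to grip or press on. Origin: centre of the foot; z towards the head (shoulder underside 28 mm, its top 34, head top 62). Pressed home, its origin is 26 mm above the housing's. Three or four are present; absent ones read None.
- sleeve3: Bronze sleeve, 250 g, upright on a black mat 3 mm thick: shank 40 mm wide, 28 long, chamfered foot; shoulder 54 wide, 6 thick; white head with black bands, 34 wide, 28 high, to grip or press on. Origin: centre of the foot; z towards the head (shoulder underside 28 mm, its top 34, head top 62). Pressed home, its origin is 26 mm above the housing's. Three or four are present; absent ones read None.
- plug: Red plastic transit plug, loose in a bore: shank 38 mm diameter and 9 long, collar 54 diameter and 6 thick, head 34 diameter and 28 high to grip; 43 mm in all, 60 g. Origin: centre of its foot; z towards the head (collar top at z = 15 mm, head top at 43 mm).
- tray: Blue open plastic tray, fixed, 110 x 110 mm outside, walls 4 mm thick and 25 mm high, floor about 4 mm. Origin: centre of its underside, on the bench; x and y along its sides.
- cover: Yellow cover, 400 g, right way up on a blue pad 3 mm thick: below a round spigot 160 mm wide, 6 deep, that drops inside the rim with 4 mm play all round; then a disc 184 wide, 6 thick, that rests on the rim; on top a black knob 34 wide, 34 high. Origin: centre of the spigot's underside; z up (disc top at 12 mm, knob top at 46). Seated, its origin is 94 mm above the housing's.
- bottle: Bystander: clear bottle, 60 mm diameter, 130 mm high, standing. Origin: centre of its underside. It is at rest and may not be disturbed.
- jar: Bystander: amber jar with a black cap, 64 mm diameter, 75 mm high, standing. Origin: centre of its underside. It is at rest and may not be disturbed.
- driver: Bystander: screwdriver, 180 mm long, lying. Origin: the middle of its underside, about. It is at rest and may not be disturbed.
- clamp: Bystander: aluminium rod clamp block, 50 x 60 x 60 mm, with a dark knurled knob on one side. Origin: centre of its underside. It is at rest and may not be disturbed.
Not all that is in view belongs to the job. What is shaped like the sleeve0 but green or purple is not meant. There is more than one size of the plug; the one meant has the size given above.

How it is judged:
By the outcome, as a careful person would: the job done as asked, in the order asked, and still so for the second after the job is handed in, with the robot touching nothing.
Of sleeve0, sleeve1, sleeve2, sleeve3 only 3 to 4 are there at a start; the rules pass over those that are not, and their reading is None.
At some moment in a run one of sleeve0, sleeve1, sleeve2, sleeve3, cover may be knocked a few centimetres aside while the robot is not near it.
It also fails if it takes over 210 s, if anything falls off the work surface, if the arm or the gripper's body presses on something with over 40 N, if the wrist force passes 120 N, or if a joint passes its speed limit or range.

## Working session

There is one attempt and no reset: what is moved stays moved. The work goes in short steps, each a Python script; the robot and the scene stay as the last script left them, time stands still between calls to the robot, and variables do not carry over. Pictures are saved under pics/ and viewed, at most 14 in all, crops included, and the job is handed in when it is done.

```bash
ls; mkdir -p pics; python3 - <<'E'
from plant import ctrl,sensors,optics
import cv2,numpy as np
for n in("scene","top"):
    p,d=optics.grab_frame(n); cv2.imwrite(f"pics/{n}0.png",p[:,:,::-1]); np.save(f"pics/{n}0.npy",d)
    c=optics.camera_params(n); print(n,c['mtx'].round(1).tolist(),c['R'].round(3).tolist(),c['t'].round(1).tolist(),(-c['R'].T@c['t']).round(1),(d==0).mean())
s=sensors.read_state(); print(s['t'],s['force'],s['eef_rot'].round(3).tolist() if hasattr(s['eef_rot'],'round') else s['eef_rot'],ctrl.tcp_to_tips,s['grip_width'])
E
```

```text
pics
scene [[375.5, 0.0, 257.5], [0.0, 375.5, 185.8], [0.0, 0.0, 1.0]] [[-0.872, 0.489, 0.018], [0.283, 0.535, -0.796], [-0.399, -0.689, -0.606]] [533.2, -97.6, 1347.3] [1029.8  719.6  728.6] 0.004114786783854167
top [[453.8, 0.0, 260.0], [0.0, 453.8, 191.5], [0.0, 0.0, 1.0]] [[-0.015, -1.0, 0.019], [-0.983, 0.011, -0.182], [0.181, -0.021, -0.983]] [-19.5, 592.2, 1175.4] [ 3.6880e+02 -1.0000e+00  1.2636e+03] 0.0036977132161458335
0.1 [ 0.26378763 -0.23477217 -0.25586127] [[0.957, 0.292, -0.0], [0.292, -0.957, 0.002], [0.0, -0.002, -1.0]] 25.0 85.51215044832747
```

View pics/scene0.png

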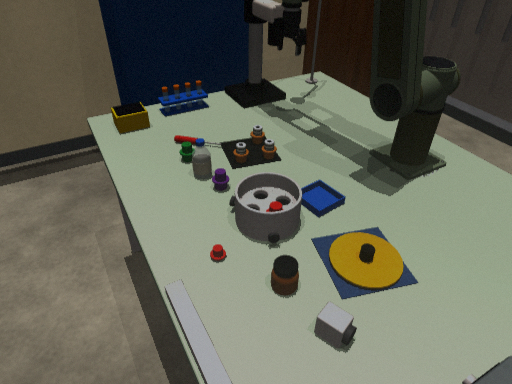

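View pics/top0.png

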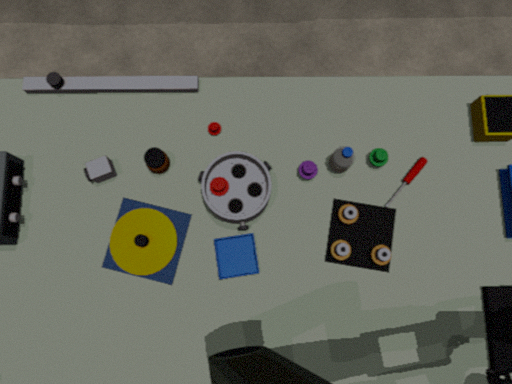

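The top view shows the housing at (236,187) with the red plug at (219,186). Three sleeves are at (348,213), (341,249) and (381,255), the tray is at (237,256) and the cover at (143,241). The small red plug at (214,129) and the purple and green parts are decoys.

```bash
cat > h.py <<'E'
import numpy as np,cv2
from plant import ctrl,sensors,optics
from scipy.optimize import least_squares
def cloud(n,save=None):
    p,d=optics.grab_frame(n); c=optics.camera_params(n)
    if save: cv2.imwrite(f"pics/{save}.png",p[:,:,::-1])
    v,u=np.mgrid[:384,:512]
    r=np.stack([u,v,np.ones_like(u)],-1)@np.linalg.inv(c['mtx']).T*d[...,None]
    W=(r-c['t'])@c['R']; W[d==0]=np.nan
    return p,W
def plane(n,uv,z):
    c=optics.camera_params(n); o=-c['R'].T@c['t']
    r=(np.c_[np.atleast_2d(uv),np.ones(len(np.atleast_2d(uv)))]@np.linalg.inv(c['mtx']).T)@c['R']
    return (o+r*((z-o[2])/r[:,2])[:,None])[:,:2]
def near(W,xy,R,z0,z1):
    return (np.hypot(W[...,0]-xy[0],W[...,1]-xy[1])<R)&(W[...,2]>z0)&(W[...,2]<z1)
def circ(P,r=None):
    f=lambda q:np.hypot(P[:,0]-q[0],P[:,1]-q[1])-(q[2] if r is None else r)
    s=least_squares(f,[*P.mean(0)[:2],r or 50],loss='soft_l1'); return s.x
def rot(a): # tool down, jaw axis y at angle: tool x at yaw a
    c,s=np.cos(a),np.sin(a); return np.array([[c,s,0],[s,-c,0],[0,0,-1.]])
E
python3 - <<'E'
from h import *
seeds=dict(s0=(348,213),s1=(341,249),s2=(381,255),plug=(219,186),decoy=(214,129),cover=(143,241),tray=(237,256),hous=(236,187),jar=(156,160),bottle=(343,158),clamp=(100,169),purple=(308,170),driver=(416,170))
C={n:cloud(n) for n in("top","scene")}
for k,uv in seeds.items():
    W=C["top"][1]; w=W[uv[1]-1:uv[1]+2,uv[0]-1:uv[0]+2].reshape(-1,3); print(k,np.nanmedian(w,0).round(1),end=' | ')
    xy=np.nanmedian(w,0)[:2]
    for n in C:
        p,W=C[n]
        m=near(W,xy,150 if k in('hous','cover') else 45,8,200)&~np.isnan(W[...,2])
        z=W[m][:,2]; print(n,m.sum(),'z98',np.percentile(z,98).round(1) if len(z) else None,end=' ')
        if k[0] =='s' or k in('plug','decoy','purple'):
            t=np.percentile(z,95); q=W[near(W,xy,28,t-6,t+6)]; print('head',len(q),q.mean(0).round(1),np.ptp(q[:,:2],axis=0).round(),end=' ')
        if k in('hous','cover'):
            zz=(92,108) if k=='hous' else (11,22)
            q=W[near(W,xy,110,*zz)]; print('mean',q.mean(0).round(1),((q.max(0)+q.min(0))/2).round(1),np.ptp(q,axis=0).round(),end=' ')
    print()
E
```

```text
s0 [ 528.7 -261.2   65. ] | top 321 z98 69.2 head 118 [ 530.8 -268.1   66. ] [33. 31.] scene 226 z98 67.8 head 52 [ 531.4 -263.7   65.1] [34. 40.] 
s1 [ 433.4 -237.9   65.9] | top 322 z98 68.9 head 125 [ 433.4 -243.3   65.8] [32. 33.] scene 218 z98 67.2 head 50 [ 434.3 -237.4   65. ] [32. 30.] 
s2 [ 416.3 -343.2   65.2] | top 337 z98 69.2 head 123 [ 418.5 -352.1   65.5] [32. 32.] scene 192 z98 67.0 head 41 [ 420.4 -346.9   65. ] [32. 30.] 
plug [601.5  81.2  89.9] | top 899 z98 101.2 head 3 [604.8  77.5  94.1] [11. 13.] scene 214 z98 100.3 <stdin>:12: RuntimeWarning: Mean of empty slice.
  ret = um.true_divide(
Traceback (most recent call last):
ValueError: zero-size array to reduction operation maximum which has no identity
```

```bash
python3 - <<'E'
from h import *
C={n:cloud(n) for n in("top","scene")}
for n in C:
    p,W=C[n]; hsv=cv2.cvtColor(p,cv2.COLOR_RGB2HSV); print('==',n)
    red=((hsv[...,0]<8)|(hsv[...,0]>172))&(hsv[...,1]>150)
    for xy in((528.7,-262),(433,-240),(418,-348)):
        q=W[near(W,xy,25,62,70)]; print('sleeve',len(q),q.mean(0).round(1),circ(q[q[:,2]<99])[:0])
    q=W[near(W,(580,50),130,96,104)]; c=circ(q); print('rim',len(q),c.round(1),np.percentile(q[:,2],[10,50,90]).round(1)); hc=c[:2]
    m=near(W,(601,80),30,84,95)&red; q=W[m]; print('plug head',len(q),q.mean(0).round(1),np.ptp(q,axis=0).round(1))
    m=near(W,(601,80),35,55,75)&red; q=W[m]; print('plug collar',len(q),np.median(q,0).round(1))
    m=red&(W[...,2]>5)&~near(W,(601,80),40,0,200); 
    nn,l,st,ce=cv2.connectedComponentsWithStats(m.astype(np.uint8))
    for i in range(1,nn):
        if st[i,4]>20: q=W[l==i]; print('red blob',len(q),q.mean(0).round(1),np.ptp(q,axis=0).round(1))
    yel=(hsv[...,0]>18)&(hsv[...,0]<32)&(hsv[...,1]>150)
    m=yel&(W[...,0]<550)&near(W,(450,300),160,5,25); q=W[m]; print('cover',len(q),((q.max(0)+q.min(0))/2).round(1),np.ptp(q,axis=0).round(1),np.median(q[:,2]).round(1))
    cxy=((q.max(0)+q.min(0))/2)[:2]
    q=W[near(W,cxy,40,45,55)]; print('knob top',len(q),q.mean(0).round(1))
    blu=(hsv[...,0]>98)&(hsv[...,0]<125)&(hsv[...,1]>130)
    m=blu&near(W,(423,55),90,-5,35); q=W[m].astype(np.float32); r=cv2.minAreaRect(q[:,:2]); print('tray',len(q),[np.round(v,1) for v in r],np.percentile(q[:,2],[2,50,98]).round(1))
    # bores: floor pixels dark
    m=near(W,hc,82,20,62); q=W[near(W,hc,80,50,58)]; print('floor z',np.median(q[:,2]).round(1),len(q))
    g=cv2.cvtColor(p,cv2.COLOR_RGB2GRAY)
    dark=(g<60)&near(W,hc,75,0,60)
    nn,l,st,ce=cv2.connectedComponentsWithStats(dark.astype(np.uint8))
    for i in range(1,nn):
        if st[i,4]>25: 
            x=plane(n,ce[i],54)[0]; print('bore',st[i],ce[i].round(1),x.round(1),'r',np.hypot(*(x-hc)).round(1),'ang',np.degrees(np.arctan2(*(x-hc)[::-1])).round(1))
p=C['top'][0]; cv2.imwrite('pics/c.png',cv2.resize(p[140:300,90:290,::-1],None,fx=4,fy=3.75,interpolation=cv2.INTER_CUBIC))
E
```

```text
== top
sleeve 109 [ 530.8 -268.2   66.2] []
sleeve 118 [ 433.5 -243.1   65.8] []
sleeve 113 [ 419.2 -352.2   65.5] []
rim 599 [602.1  34.6  87.5] [ 97.4 100.1 102.6]
plug head 127 [606.8  82.6  88.5] [32.7 29.5 10.1]
plug collar 119 [597.   83.3  60.5]
red blob 129 [782.2 100.6  22.7] [28.9 34.9 32.4]
red blob 228 [ 654.8 -465.8   23.9] [72.  68.5 23.6]
cover 3317 [463.2 293.8  14.2] [173.5 181.9  18. ] 15.4
knob top 120 [465.4 292.2  49.1]Traceback (most recent call last):
  File "<stdin>", line 20, in <module>
cv2.error: OpenCV(4.12.0) /io/opencv/modules/imgproc/src/convhull.cpp:143: error: (-215:Assertion failed) total >= 0 && (depth == CV_32F || depth == CV_32S) in function 'convexHull'
```

```bash
python3 - <<'E'
from h import *
C={n:cloud(n) for n in("top","scene")}
for n in C:
    p,W=C[n]; hsv=cv2.cvtColor(p,cv2.COLOR_RGB2HSV); print('==',n)
    red=((hsv[...,0]<8)|(hsv[...,0]>172))&(hsv[...,1]>150)
    if n=='scene':
      for xy in((530,-265),(433,-241),(419,-350)):
        q=W[near(W,xy,25,63.5,70)]; print('sleeve',len(q),q.mean(0).round(1))
    q=W[near(W,(600,35),110,97,103)]; c=circ(q); print('rim',len(q),c.round(1),np.percentile(q[:,2],[10,50,90]).round(1)); hc=c[:2]
    m=near(W,(605,82),30,86,95)&red; q=W[m]; print('plug head',len(q),q.mean(0).round(1),np.ptp(q,axis=0).round(1) if len(q) else 0)
    yel=(hsv[...,0]>18)&(hsv[...,0]<32)&(hsv[...,1]>150)
    m=yel&near(W,(463,293),120,11,20); q=W[m]; print('cover',len(q),((q.max(0)+q.min(0))/2).round(1),np.ptp(q,axis=0).round(1),np.median(q[:,2]).round(1))
    q=W[near(W,(463,293),30,46,55)]; print('knob top',len(q),q.mean(0).round(1))
    blu=(hsv[...,0]>98)&(hsv[...,0]<125)&(hsv[...,1]>130)
    t=C['top'][1][256,237]; m=blu&near(W,t,90,-5,35); q=W[m]
    print(t.round(1)); r=cv2.minAreaRect(np.ascontiguousarray(q[:,:2],dtype=np.float32)); print('tray',len(q),[np.round(v,1) for v in r],np.percentile(q[:,2],[2,50,98]).round(1))
    q=W[near(W,hc,80,50,58)]; print('floor z',np.median(q[:,2]).round(1),len(q))
    g=cv2.cvtColor(p,cv2.COLOR_RGB2GRAY)
    dark=(g<60)&near(W,hc,75,0,60)
    nn,l,st,ce=cv2.connectedComponentsWithStats(dark.astype(np.uint8))
    for i in range(1,nn):
        if st[i,4]>25: 
            x=plane(n,ce[i],54)[0]; print('bore',st[i],ce[i].round(1),x.round(1),'r',np.hypot(*(x-hc)).round(1),'ang',np.degrees(np.arctan2(*(x-hc)[::-1])).round(1))
p=C['top'][0]; cv2.imwrite('pics/c.png',cv2.resize(p[140:300,90:290,::-1],None,fx=4,fy=3.75,interpolation=cv2.INTER_CUBIC))
E
```

```text
== top
rim 538 [602.   34.7  87.6] [ 98.  100.2 102.2]
plug head 107 [606.8  82.1  89. ] [32.9 31.8  7.6]
cover 3144 [466.7 293.4  15.5] [180.5 180.6   9. ] 15.4
knob top 119 [465.7 292.5  49.5]
[421.5  37.5   7.1]
tray 1585 [array([421.9,  40.7]), array([107.8, 109.8]), np.float64(8.0)] [-1.2  4.8 27.4]
floor z 54.3 1652
bore [232 164  14  14 149] [238.2 170.7] [650.3  31.4] r 48.4 ang -4.0
bore [248 183  14  14 152] [254.3 189.4] [598.  -11.9] r 46.8 ang -94.9
bore [213 188  14   7  27] [219.  191.6] [592.8  83.8] r 49.9 ang 100.6
bore [228 199  15  14 158] [235.1 205.5] [554.3  40.4] r 48.1 ang 173.2
== scene
sleeve 43 [ 530.4 -265.3   65.7]
sleeve 42 [ 434.2 -239.1   65.8]
sleeve 31 [ 419.7 -347.9   65.9]
rim 448 [602.8  38.8  87.5] [ 97.7  99.8 101.4]
plug head 73 [606.1  87.   88.3] [32.8 30.2  4.6]
cover 2919 [466.6 296.7  15.4] [182.6 183.    8.7] 15.2
knob top 116 [466.2 295.7  49.1]
[421.5  37.5   7.1]
tray 910 [array([422.4,  42. ]), array([113. , 111.4]), np.float64(8.2)] [ 1.6  5.9 26.1]
floor z 54.3 650
bore [254 191  13   8  77] [260.3 194.7] [599.6  -7. ] r 45.9 ang -94.0
bore [277 197  13   8  70] [283.1 200.2] [554.7  45.1] r 48.5 ang 172.6
```

View pics/c.png

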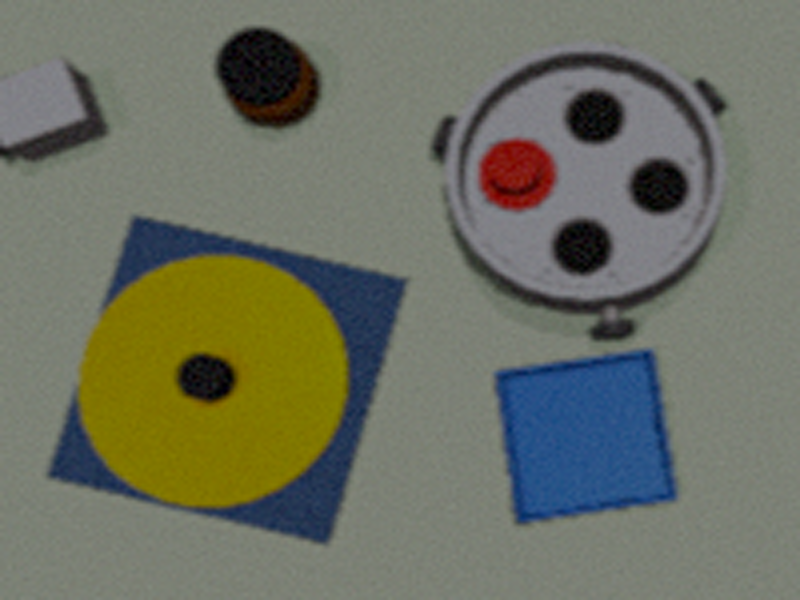

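The two cameras differ by about 4 mm in y, so I will use the mean and let the gripper's own centring give the true positions. I start with the plug.

```bash
cat >> h.py <<'E'
SAFE=230
def R(jaw,p):
    q=np.array(sensors.read_state()['q']); best=None
    for k in(0,1):
        r=rot(jaw+np.pi/2+k*np.pi); s=ctrl.solve_ik(p,r)
        if s is not None:
            e=np.abs(np.array(s)-q).max()+ (5 if abs(s[5])>2.7 else 0)
            if best is None or e<best[0]: best=(e,r)
    return best[1]
def above(x,y,jaw,z=SAFE): # ptp at height
    p=[x,y,z]; ctrl.move_ptp(p,R(jaw,p))
def st():
    s=sensors.read_state(); return dict(t=round(s['t'],1),pos=np.round(s['eef_pos'],1).tolist(),w=round(float(s['grip_width']),1),gf=round(float(np.max(s['grasp_force'])),1),F=np.round(s['force'],1).tolist())
E
python3 - <<'E'
from h import *
j=np.radians(-5.4)
ctrl.gripper_to(52,40)
above(606.5,84.5,j); print(st())
ctrl.move_l([606.5,84.5,110],vel=200); b=ctrl.move_l([606.5,84.5,87],vel=60,threshold=8); print(b,st())
ctrl.gripper_to(20,40); print(st())
ctrl.move_l([606.5,84.5,SAFE],vel=200); print(st())
p,W=cloud('top','g1'); p2,_=cloud('scene')
cv2.imwrite('pics/g1.png',np.hstack([p[100:300,150:350],p2[60:260,180:380]])[:,:,::-1].repeat(2,0).repeat(2,1))
E
```

```text
{'t': 3.6, 'pos': [606.7, 83.5, 230.0], 'w': 51.8, 'gf': 0.0, 'F': [-0.9, 0.5, 0.2]}
False {'t': 4.8, 'pos': [606.2, 84.5, 86.5], 'w': 52.2, 'gf': 0.0, 'F': [-0.1, -0.3, -0.6]}
{'t': 5.1, 'pos': [607.0, 84.5, 87.5], 'w': 32.9, 'gf': 39.8, 'F': [1.3, -1.2, 0.4]}
{'t': 6.0, 'pos': [605.4, 84.5, 228.3], 'w': 32.9, 'gf': 40.0, 'F': [0.8, 0.2, -1.6]}
```

View pics/g1.png

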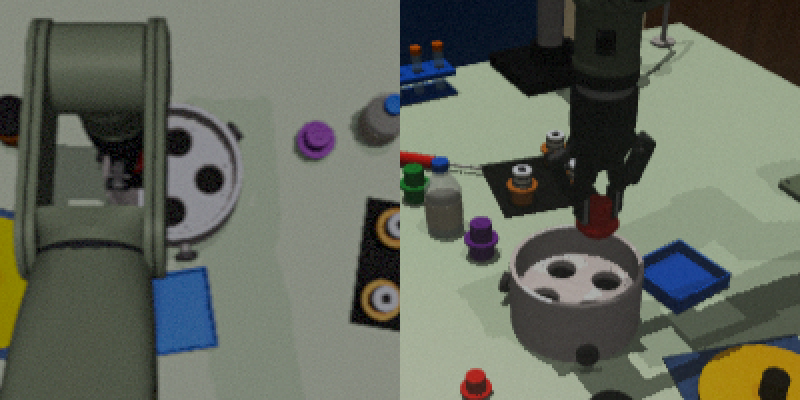

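The plug is held and clear of the housing, visible between the fingers in the scene half at about (597,215). Next it goes in the tray, and then I grasp the first sleeve twice to centre it.

```bash
cat >> h.py <<'E'
def sleeves(guess):
    out=[]
    C=[cloud(n)[1] for n in('top','scene')]
    for g in guess:
        m=[]
        for W,k in zip(C,(0,1)):
            q=W[near(W,g,45,62,70)]; q=q[np.hypot(*(q[:,:2]-np.median(q[:,:2],0)).T)<22] if len(q) else q
            m.append(q.mean(0)[:2].round(1) if len(q)>15 else None)
        out.append(m)
    return out
def pick_centred(x,y,jaw,top=65):
    ctrl.gripper_to(60,40); above(x,y,jaw,150)
    b=ctrl.move_l([x,y,top-1],vel=120,threshold=10)
    if b: print('CONTACT',st()); return
    ctrl.gripper_to(20,30); print(st()); ctrl.gripper_to(48)
    r=R(jaw+np.pi/2,[x,y,top-1]); ctrl.move_ptp([x,y,top-1],r); ctrl.hold(.2)
    ctrl.gripper_to(20,70); ctrl.hold(.2); print('grip',st())
E
python3 - <<'E'
from h import *
above(422,41,np.radians(8),150)
print(ctrl.move_l([422,41,46],vel=100,threshold=4),st())
ctrl.gripper_to(55); ctrl.move_l([422,41,150],vel=200); print(st())
print(sleeves([(530,-266),(433,-241),(419,-350)]))
E
```

```text
True {'t': 7.9, 'pos': [421.2, 41.2, 46.4], 'w': 32.9, 'gf': 40.5, 'F': [-1.5, 0.4, 4.7]}
{'t': 9.0, 'pos': [421.2, 41.1, 149.3], 'w': 54.7, 'gf': 0.0, 'F': [-0.4, -0.0, -0.3]}
[[array([ 530.8, -267.8]), array([ 530.7, -264.1])], [array([ 433.4, -243.2]), array([ 433.5, -239.1])], [array([ 418.7, -351.7]), array([ 419.5, -348.2])]]
```

```bash
python3 - <<'E'
from h import *
x,y=433.4,-241
pick_centred(x,y,0.0)
b=ctrl.move_l([x,y,SAFE],vel=150); ctrl.hold(.3); print(st())
p,W=cloud('top'); p2,_=cloud('scene')
# residual sleeve location in the mat (should be empty)
print(sleeves([(433,-241)]))
cv2.imwrite('pics/g2.png',np.hstack([p[100:300,230:430],p2[60:260,180:380]])[:,:,::-1].repeat(2,0).repeat(2,1))
E
```

```text
{'t': 11.6, 'pos': [433.9, -241.6, 65.0], 'w': 33.3, 'gf': 29.6, 'F': [-1.5, 0.6, 4.4]}
grip {'t': 14.0, 'pos': [433.8, -241.2, 64.4], 'w': 31.9, 'gf': 69.5, 'F': [-0.0, -1.0, 2.6]}
{'t': 15.5, 'pos': [433.2, -240.8, 229.4], 'w': 32.1, 'gf': 69.5, 'F': [-0.4, 0.5, -1.8]}
[[None, None]]
```

View pics/g2.png

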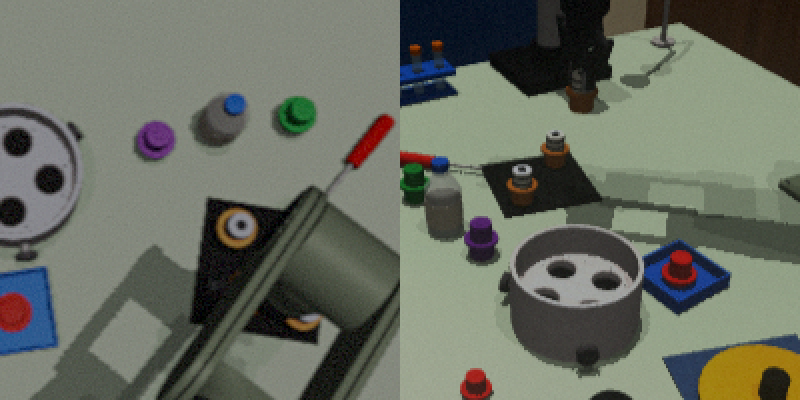

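The plug sits in the tray at about (15,312) in the left half, and one sleeve is in the gripper. I insert it with a contact search.

```bash
cat >> h.py <<'E'
HC=np.array([602.5,36.9]); YAW=np.radians(-5.4)
def bore(k): a=YAW+k*np.pi/2; return HC+48*np.array([np.cos(a),np.sin(a)])
def insert(k,off=(0,0),foot=61.4):
    b=bore(k)+off; jaw=YAW+k*np.pi/2+np.pi/2
    above(*b,jaw); ctrl.move_l([*b,foot+60],vel=150); ctrl.hold(.3)
    tries=[(0,0)]+[(1.5*np.cos(a),1.5*np.sin(a)) for a in np.arange(6)*np.pi/3]+[(3*np.cos(a),3*np.sin(a)) for a in np.arange(10)*np.pi/5]
    for o in tries:
        c=b+o; ctrl.move_l([*c,foot+57],vel=60)
        hit=ctrl.move_l([*c,foot+46.5],vel=25,threshold=6); s=st()
        print(np.round(o,1),hit,s['pos'],s['F'])
        if s['pos'][2]<foot+50: return c
    return None
def press(c,ztarget,thr=20):
    hit=ctrl.move_l([*c,ztarget],vel=25,threshold=thr); print('press',hit,st()); return hit
E
python3 - <<'E'
from h import *
c=insert(0); print(c)
E
```

```text
[0 0] False [650.2, 32.4, 107.6] [0.1, 0.0, -3.1]
[650.2869743   32.38280096]
```

```bash
cat >> h.py <<'E'
def finish_press(c):
    press(c,82,18)
    ctrl.gripper_to(48); ctrl.hold(.2); print(st())
    ctrl.move_l([*c,125],vel=150); ctrl.gripper_to(0,40)
    ctrl.move_l([*c,118],vel=100); h=ctrl.move_l([*c,104],vel=25,threshold=17); print('top press',h,st())
    ctrl.move_l([*c,SAFE],vel=250)
E
python3 - <<'E'
from h import *
finish_press(bore(0))
above(450,150,0)
p,W=cloud('top'); p2,_=cloud('scene')
q=W[near(W,bore(0),25,80,100)]; print(len(q),q.mean(0))
cv2.imwrite('pics/g3.png',np.hstack([p[140:240,180:280],p2[150:250,220:320]])[:,:,::-1].repeat(4,0).repeat(4,1))
print(sleeves([(530,-266),(419,-350)]))
E
```

```text
press True {'t': 19.9, 'pos': [650.8, 32.3, 87.4], 'w': 32.0, 'gf': 70.0, 'F': [-0.3, 0.0, 3.8]}
{'t': 20.4, 'pos': [649.3, 32.5, 85.4], 'w': 48.0, 'gf': 0.0, 'F': [-0.3, -0.2, 0.4]}
top press True {'t': 21.9, 'pos': [650.9, 32.4, 113.1], 'w': 0.1, 'gf': 2.3, 'F': [-0.6, 0.6, 5.8]}
132 [649.86369986  29.53066225  87.92627471]
[[array([ 531.2, -268.5]), array([ 531.2, -264.8])], [array([ 418.7, -351.7]), array([ 419.9, -347.1])]]
```

View pics/g3.png

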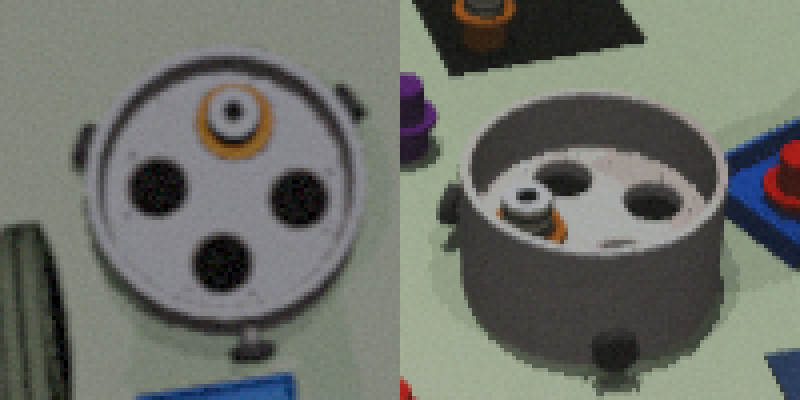

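The sleeve is home, with its head top at 88 mm by both depth and touch. Next is the second sleeve.

```bash
python3 - <<'E'
from h import *
x,y=531.2,-266.6
pick_centred(x,y,0.0)
ctrl.move_l([x,y,SAFE],vel=150); ctrl.hold(.2); print(st())
if st()['w']>28:
    c=insert(3)
    if c is not None: finish_press(c)
above(450,150,0)
_,W=cloud('top')
for k in(0,3): q=W[near(W,bore(k),25,80,100)]; print(len(q),q.mean(0))
print(sleeves([(419,-350)]))
E
```

```text
{'t': 27.5, 'pos': [531.7, -267.2, 65.3], 'w': 32.8, 'gf': 29.6, 'F': [-2.5, 0.5, 4.4]}
grip {'t': 29.8, 'pos': [531.5, -266.7, 64.3], 'w': 32.0, 'gf': 69.7, 'F': [-0.2, 0.1, 3.2]}
{'t': 31.3, 'pos': [530.8, -266.3, 228.8], 'w': 32.1, 'gf': 69.5, 'F': [0.5, 0.3, -2.3]}
[0 0] False [597.9, -10.9, 107.7] [-0.5, 0.1, -1.6]
press True {'t': 35.2, 'pos': [598.4, -10.9, 87.3], 'w': 32.1, 'gf': 69.9, 'F': [-0.6, -0.5, 3.5]}
{'t': 35.7, 'pos': [596.9, -10.7, 85.6], 'w': 48.1, 'gf': 0.0, 'F': [-1.0, 0.4, -0.1]}
top press True {'t': 37.2, 'pos': [598.6, -11.0, 113.1], 'w': -0.1, 'gf': 2.5, 'F': [-0.8, -0.5, 5.4]}
134 [649.86782215  29.65172549  87.98382748]
136 [597.5991387  -13.78382175  88.28879353]
[[array([ 418.9, -351.7]), array([ 419.4, -348.7])]]
```

```bash
python3 - <<'E'
from h import *
x,y=419.2,-350
pick_centred(x,y,0.0)
ctrl.move_l([x,y,SAFE],vel=150); ctrl.hold(.2); print(st())
if st()['w']>28:
    c=insert(2)
    if c is not None: finish_press(c)
above(450,-150,0)
p,W=cloud('top'); p2,W2=cloud('scene')
for k in(0,2,3): q=W[near(W,bore(k),25,80,100)]; print(len(q),q.mean(0))
for w in(W,W2): q=w[near(w,(466,294),60,46,55)]; print('knob',len(q),q.mean(0).round(1))
cv2.imwrite('pics/g4.png',np.hstack([p[60:310,60:460],p2[60:310,150:450]])[:,:,::-1])
E
```

```text
{'t': 42.5, 'pos': [419.6, -350.7, 65.1], 'w': 32.9, 'gf': 29.6, 'F': [-1.6, 0.5, 4.1]}
grip {'t': 44.9, 'pos': [419.5, -350.3, 64.4], 'w': 31.8, 'gf': 69.7, 'F': [0.5, 0.9, 2.1]}
{'t': 46.4, 'pos': [418.8, -349.6, 228.9], 'w': 31.8, 'gf': 69.5, 'F': [-0.3, 0.5, -2.7]}
[0 0] False [554.6, 41.4, 107.7] [-0.9, -0.3, -1.8]
press True {'t': 50.7, 'pos': [555.3, 41.4, 87.4], 'w': 32.0, 'gf': 70.0, 'F': [-1.0, 0.6, 3.7]}
{'t': 51.2, 'pos': [553.8, 41.5, 85.8], 'w': 47.9, 'gf': 0.0, 'F': [0.7, -0.5, -0.6]}
top press True {'t': 52.8, 'pos': [555.4, 41.4, 113.1], 'w': -0.0, 'gf': 2.5, 'F': [-0.3, 0.0, 5.2]}
132 [649.95754402  29.76213024  88.31585336]
136 [554.13312378  38.74529197  88.1436206 ]
134 [597.59399963 -14.0298731   87.88164265]
knob 122 [465.1 292.4  49.5]
knob 118 [466.3 295.9  49.1]
```

View pics/g4.png

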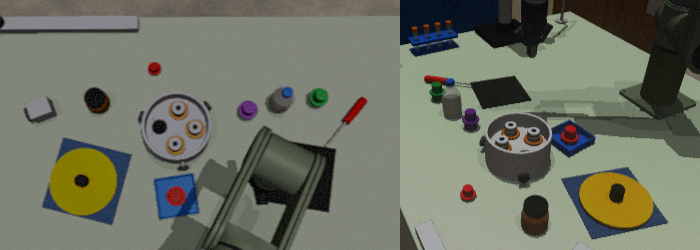

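All three sleeves are home in bores 0, 2 and 3, the mat is empty and the plug is in the tray at about (177,195). Next is the cover.

```bash
python3 - <<'E'
from h import *
x,y=465.9,294.1
pick_centred(x,y,0.0,top=48)
ctrl.move_l([x,y,SAFE],vel=120); ctrl.hold(.2); print(st())
if st()['w']>28:
    above(*HC,YAW); ctrl.hold(.3)
    ctrl.move_l([*HC,155],vel=100); ctrl.hold(.3); print(st())
    h=ctrl.move_l([*HC,134],vel=20,threshold=7); print(h,st())
p2,W2=cloud('scene')
cv2.imwrite('pics/g5.png',p2[60:310,150:450,::-1].repeat(2,0).repeat(2,1))
E
```

```text
{'t': 58.4, 'pos': [466.2, 294.4, 48.1], 'w': 33.1, 'gf': 30.4, 'F': [-2.5, -1.6, 6.1]}
grip {'t': 60.7, 'pos': [466.2, 294.4, 47.5], 'w': 32.1, 'gf': 69.6, 'F': [-1.5, 1.2, 5.9]}
{'t': 62.6, 'pos': [465.6, 294.0, 229.4], 'w': 32.1, 'gf': 69.6, 'F': [0.2, 0.1, -3.2]}
{'t': 65.8, 'pos': [602.9, 36.9, 155.7], 'w': 32.2, 'gf': 69.6, 'F': [0.6, 0.4, -3.5]}
True {'t': 66.6, 'pos': [602.4, 36.9, 138.5], 'w': 32.6, 'gf': 70.4, 'F': [0.5, -1.2, 5.0]}
```

View pics/g5.png

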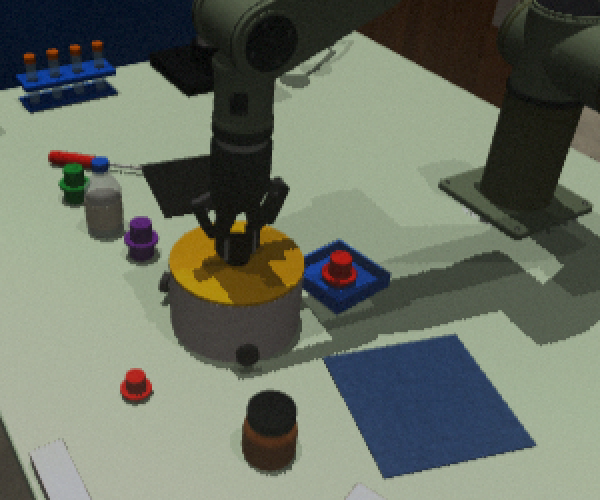

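The cover is on the rim, and the TCP stopped at 138.5 mm, which matches the seated height. I release it and check that it is level.

```bash
python3 - <<'E'
from h import *
ctrl.gripper_to(55); ctrl.hold(.2); ctrl.move_l([*HC,SAFE],vel=150); above(450,-150,0); ctrl.hold(.3)
for n in('top','scene'):
    p,W=cloud(n); hsv=cv2.cvtColor(p,cv2.COLOR_RGB2HSV)
    m=(hsv[...,0]>18)&(hsv[...,0]<32)&(hsv[...,1]>150)&near(W,HC,100,96,115); q=W[m]
    A=np.c_[q[:,:2]-HC,np.ones(len(q))]; s=np.linalg.lstsq(A,q[:,2],rcond=None)[0]
    print(n,len(q),((q.max(0)+q.min(0))/2)[:2].round(1),'tilt mrad',(s[:2]*1e3).round(1),'z',s[2].round(1))
    k=W[near(W,HC,30,135,150)]; print('knob',k.mean(0).round(1))
print(st()['t'])
E
```

```text
top 3612 [601.9  35.9] tilt mrad [-0.1 -1.8] z 106.5
knob [602.6  34.8 140.6]
scene 2056 [603.2  39.1] tilt mrad [-1.3 -3.5] z 106.2
knob [603.7  40.  139.6]
69.3
```

Disc top is at 106 mm, the knob top is at 140 mm, and the cover is level, so it is seated.

```bash
python3 -c "
from plant import ctrl
print(ctrl.finish_job())"
```

```text
the job is handed in; nothing more can be done
None
```

The job is handed in: the red plug is in the blue tray, all three sleeves are pressed home, and the cover sits seated and level on the rim, after about 69 s of robot time; the bottle, jar, screwdriver and clamp block were not touched.

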